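Shim the leather worker's stone slab level

ROBOT

A 6-joint arm with a two-finger parallel gripper is mounted at the origin on the work surface. World frame = base frame: x ahead of the robot, y to its left, z up, the work surface at z = 0. Lengths are in m, angles in rad, forces in N, time in s.
With the tool pointing down it reaches from about 0.35 to 0.8 m from the base axis. Payload 7.3 kg.
Tool frame: the origin (TCP) lies between the finger pads; the fingertips stand 22 mm ahead of it and the grasp point (between the pads) lies 3 mm ahead of it; z points along the fingers, y is the line along which they close (so a half turn about z gives the same grasp; the last joint's range is limited). The gripper opens to 85 mm and grips with 20 to 120 N. Pads are 22 mm wide; open, the fingers measure 114 mm over their backs; the gripper's body (76 mm by 85 mm) begins 54 mm behind the grasp point. The pads swing forward as they close: fully open they stand 13 mm farther back than shut.
Start: joints at [1.194, 0.342, 1.524, -0, 1.275, -0.146], TCP at [0.12, 0.511, 0.253] pointing down, gripper open.
Joint ranges: [-2.53, 2.53], [-0.77, 2.02], [0.04, 2.7], [-1, 4.14], [0.28, 2.66], [-3.11, 3.11]. Speed limits (rad/s): [2.57, 2.57, 3.14, 3.14, 3.14, 3.14].

INTERFACE

Orientations are given as a rotation vector (axis times angle).
In Python, from rig import telemetry, cams, order gives the robot as it stands.
- The arm moves only by the tool servo_tool, never from a script. Its argument "targets" is a list of rows, each a list of 7 numbers: the shift along the tool's x, y, z in m, then the turn, a rotation vector about the tool's x, y, z in degrees, then the opening, from 0 (shut) to 1 (fully open). In form: [[x, y, z, ax, ay, az, gripper], ...]. A call has 1 to 5 rows; each row is the pose to reach, as a shift and turn from the pose commanded when the call began, along the tool's axes at that moment; what a row does not reach only later rows make up. A row lasts 1/10 s, in which the tool goes at most 50 mm and 8.59 degrees, less where a joint would pass 70% of its speed; a pose out of reach is approached as far as the arm can. A call with a gripper value outside its range is refused whole. The fingers move at their own pace and stop on an object; "squeeze" is the grip in N (left out, the last holds). Time passes only in rows, so rows that repeat a pose let the fingers close. It gives the time, the measured TCP pose, the force, the opening and the grip force at its end, in the units of the state.
- telemetry.read_state(): the state, without advancing time (a new reading comes with each control period).
- cams.snapshot(name): name is "scene" or "top" or "wrist"; returns the picture (420x560x3 uint8, blue, green, red); there is no depth.
- cams.camera_model(name): a dict with "fx", "fy", "cx", "cy" (pixels), "R" (3x3) and "t" (3): a world point X has camera coordinates R X + t; the wrist camera has in their place "T_tool_cam" (4x4, takes a point from camera to tool coordinates, whose origin is the TCP and whose axes are the flange's). Camera axes: x right, y down, z forward; pixel columns grow to the right and rows downward; lengths in m; the calibration is good to about 2 mm. A picture is of the moment at which its call begins: read the wrist's pose just before it. camera_model takes no time and is no camera call.
- order.sign_off(): hands the job in; it is judged then, once.
The state is a dict: "time": time; "joint_pos": joint angles; "qd": joint speeds; "effort": joint torques, N m; "tcp_pos": TCP position; "eef_rot": TCP orientation; "force": force on the tool from outside, world axes, zero at the start; "moment": the same for the moment, N m; "opening": finger opening in m; "grip_force": force on a finger pad.
Only numpy, scipy, OpenCV 4.12 (cv2) and the standard library are available. Lean on these libraries where they do the work, as an engineer would, in place of code of your own. Each camera call takes 0.05 s, during which the arm holds its last target. There are 200 camera calls.

TASK

The marble slab on the bench is out of level: its front left corner is low. Take the wooden wedge and push it, thin end first and from the front, gently in under that low corner until the level's bubble sits in the middle of its ring, then leave the wedge there flat on the bench, carrying the corner. Do not press on or lift the slab with the gripper, do not shove the slab out of its place, and leave the other things alone.

Things in the scene. Friction and masses are not known exactly. Their poses are not given: they have to be found in the camera images.
- wedge_center (a point): loose hardwood wedge, 140 mm long, 40 mm wide, height tapering evenly from 32 mm (thick end) to 4 mm (thin end), 75 g. Point: half-way along, mid-width, 9 mm above its flat underside. Own x: along it to the thin end; z up. Lies flat, thin end roughly away from the robot, left or right on the bench; a flat block of equal length lies on the other side
- wedge_nose (a point): the wedge's thin end: middle of its lower edge, 70 mm along the wedge's x from its centre; same axes. The thick end is 70 mm the other way; 16 mm from it the wedge is 29 mm high, a good place to grip across the 40 mm width
- slab: loose marble slab 190 (own x) x 240 (y) x 22 mm, 2 to 3.4 kg. Origin: centre of its underside; x away from the robot at yaw 0, y left, z up. Two equal rubber feet, 16 to 21 mm high (not known exactly), at (-80,-105) and (78,-20) mm; a foot 13 mm high at (-40, 50) mm, so its front left corner (-x,+y) is low. Hard shoving slides it
- low_edge (a point): point on the slab's lower front edge near the low corner, at (-95, 95, 0) mm in the slab's frame: the wedge goes in here, thin end first along the slab's +x. Gap 7 to 13 mm at first, 16 to 21 mm when level; the thin end is then some 60 to 90 mm past the edge. From y = 65 to 120 mm only bench lies under the slab
- slab_side (a point): middle of the lower right edge of the slab, at (0, -120, 0) mm in the slab's frame; shows whether the slab has been shoved
- vial (a point): centre of the round spirit level fixed on the slab's top, at (35, -50, 32) mm in the slab's frame: aluminium housing 72 mm across, 9 mm high, green face 64 mm across with a dotted black ring 21 mm across round its centre
- bubble (a point): centre of the level's white bubble, 15 mm across. It moves to the high side, 0.8 mm per milliradian of tilt, stopping at 16 mm along each slab axis; centred in the ring = level. Pushing the wedge in moves it, once off its stops, about 0.87 mm per mm along (-0.47, 0.88) in the slab's (x, y). Settles in 0.3 s
- block: loose flat wooden block 140 x 40 x 20 mm, not needed; origin at the centre of its underside
- jar: loose brown jar 60 mm across, 65 mm high, not needed; origin under its centre
- spool: loose dark wooden thread spool 44 mm across, 50 mm high, upright, not needed; origin under its centre
- mallet: loose wooden mallet 260 mm long, lying, not needed
- awl: loose awl 160 mm long, lying, not needed
- punch: loose steel round punch 24 mm across, 90 mm high, upright, not needed; origin under its centre
- dish: loose white ceramic dish 90 mm across, 28 mm high, not needed; origin under its centre
Not all that is in view belongs to the job. Leave any orange or purple look-alike of the part that bears wedge_center alone.

How it is judged:
By the outcome, as a careful person would: the job done as asked, in the order asked, and still so for the second after the job is handed in, with the robot touching nothing.
It also fails if it takes over 59 s, if anything falls off the work surface, if the arm or the gripper's body presses on something with over 40 N, if the wrist force passes 120 N, or if a joint passes its speed limit or range.

## Working session

There is one attempt and no reset: what is moved stays moved. The work goes in short steps, Python scripts to look and compute and a tool call to move; the robot and the scene stay as the last step left them, time stands still between calls to the robot, and variables do not carry over. Pictures are saved under pics/ and viewed, at most 10 in all, crops included, and the job is handed in when it is done.

Besides the shell and the picture viewer there is one more tool, called after "Emit:" as name([rows], argument=value, ...), one row to a line, values as JSON. servo_tool: Moves the arm, as the interface text tells. Its arguments: {"type":"object","properties":{"targets":{"type":"array","items":{"type":"array","items":{"type":"number"}}},"squeeze":{"type":"number"}},"required":["targets"]}

```bash
ls; mkdir -p pics; python3 - <<'E'
from rig import telemetry,cams
import cv2,numpy as np
print(telemetry.read_state())
for n in("scene","top"):
    cv2.imwrite(f"pics/{n}0.png",cams.snapshot(n)); print(n,cams.camera_model(n))
print(cams.camera_model("wrist"))
E
```

```text
pics
{'time': 0.0, 'joint_pos': array([ 1.19397337e+00,  3.42706291e-01,  1.52504673e+00, -2.18602691e-05,
        1.27538122e+00, -1.46009214e-01]), 'qd': array([-0.00021357, -0.0004978 ,  0.00152392, -0.00127141,  0.00067177,
        0.00022129]), 'effort': array([-3.81380769e-04, -4.33666348e+01, -2.46010047e+01, -1.52281787e-04,
        7.98485766e-03,  6.93099628e-05]), 'tcp_pos': array([0.11995317, 0.51072611, 0.25262409]), 'eef_rot': array([-3.61703498e-01, -3.12031940e+00,  2.34745722e-03]), 'force': array([ 0.05613126, -0.24290721,  0.53381699]), 'moment': array([-0.06691089,  0.0258223 , -0.02188566]), 'grip_force': 0.0, 'opening': 0.08564709211835303}
scene {'fx': 384.0768533582948, 'fy': 384.0768533582948, 'cx': 276.47115741693176, 'cy': 211.44196464220252, 'R': array([[ 0.84132671,  0.54032567,  0.0147492 ],
       [ 0.43347645, -0.65815132, -0.61557697],
       [-0.32290484,  0.52429478, -0.78793874]]), 't': array([-0.45945264, -0.16867434,  1.21913374])}
top {'fx': 486.75974502359793, 'fy': 486.75974502359793, 'cx': 281.30094669878537, 'cy': 211.43363644305344, 'R': array([[-0.02667283, -0.9995106 ,  0.01634371],
       [-0.99866856,  0.02592106, -0.04460053],
       [ 0.04415506, -0.01751157, -0.9988712 ]]), 't': array([0.02363407, 0.53351516, 1.26937185])}
{'fx': 306.02716511347217, 'fy': 306.02716511347217, 'cx': 282.53382007717744, 'cy': 207.5697594009195, 'T_tool_cam': array([[ 4.67146973e-04, -9.53803469e-01, -3.00430898e-01,
         7.65868388e-02],
       [ 9.99999799e-01,  3.16802124e-04,  5.49144297e-04,
        -1.54117307e-04],
       [-4.28598588e-04, -3.00431094e-01,  9.53803425e-01,
        -1.20822456e-01],
       [ 0.00000000e+00,  0.00000000e+00,  0.00000000e+00,
         1.00000000e+00]])}
```

View pics/top0.png

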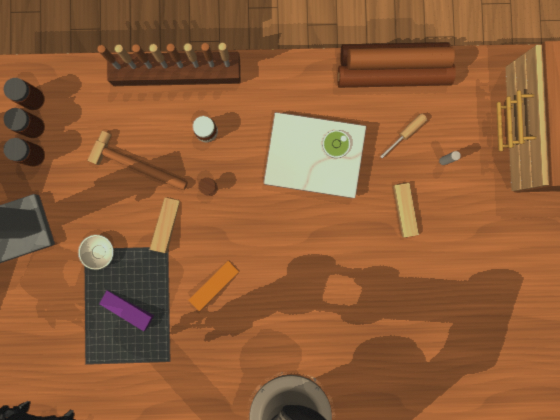

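View pics/scene0.png

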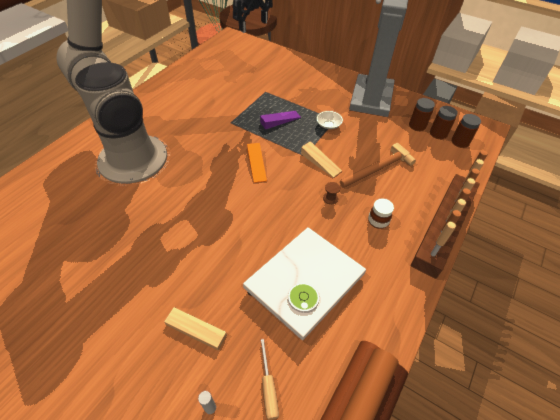

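The wedge could be any of four things in the top view: the left wooden bar (165,225), the right wooden bar (406,210), the orange look-alike (213,285) or the purple one (126,310). The last two are ruled out by colour. I'll check the two wooden bars in one close crop.

```bash
python3 - <<'E'
import cv2,numpy as np
t=cv2.imread("pics/top0.png");s=cv2.imread("pics/scene0.png")
f=lambda im,u,v:cv2.resize(im[v-40:v+40,u-50:u+50],(400,300),interpolation=cv2.INTER_CUBIC)
cv2.imwrite("pics/crop.png",np.vstack([np.hstack([f(t,165,225),f(t,406,210)]),np.hstack([f(s,322,158),f(s,195,328)])]))
E
```

```text
(no output)
```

View pics/crop.png

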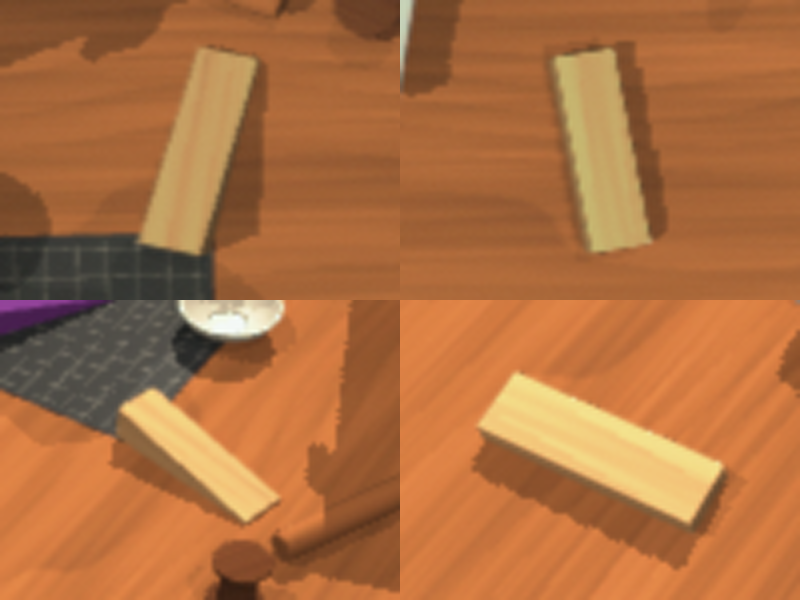

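The left bar (top 165,225) is the wedge. Its side tapers from the thick end by the mat (top 153,250) to the thin end at about (172,199), facing away from the robot. The right bar is the flat block. Next I'll measure the wedge, slab and bubble.

```bash
cat > h.py <<'E'
import cv2,numpy as np
from rig import telemetry,cams
from scipy.spatial.transform import Rotation as Ro
def cam(n,st=None):
    m=cams.camera_model(n)
    K=np.array([[m["fx"],0,m["cx"]],[0,m["fy"],m["cy"]],[0,0,1]])
    if n=="wrist":
        T=np.eye(4);T[:3,:3]=Ro.from_rotvec(st["eef_rot"]).as_matrix();T[:3,3]=st["tcp_pos"];T=T@m["T_tool_cam"]
        return K,T[:3,:3].T,-T[:3,:3].T@T[:3,3]
    return K,np.array(m["R"]),np.array(m["t"])
def ray(c,uv,z):
    K,R,t=c;o=-R.T@t;d=R.T@np.linalg.inv(K)@np.array([*uv,1.]);return o+d*(z-o[2])/d[2]
def proj(c,X):
    K,R,t=c;p=K@(R@np.asarray(X)+t);return p[:2]/p[2]
def big(mask,near):
    cs,_=cv2.findContours(mask,cv2.RETR_EXTERNAL,cv2.CHAIN_APPROX_NONE)
    cs=[c for c in cs if cv2.contourArea(c)>60]
    return min(cs,key=lambda c:np.linalg.norm(c[:,0].mean(0)-near))
def box(c): return cv2.boxPoints(cv2.minAreaRect(c))
def quad(c):  # 4 corners: lines fitted to sides of contour, split by nearest minAreaRect side
    b=box(c);P=c[:,0].astype(float);L=[]
    for i in range(4):
        a,e=b[i],b[(i+1)%4];l=np.linalg.norm(e-a);d=(e-a)/l
        s=(P-a)@d;q=abs((P-a)@[-d[1],d[0]])
        k=(s>.15*l)&(s<.85*l)&(q<max(5,.06*l))
        L.append(cv2.fitLine(P[k].astype(np.float32),cv2.DIST_HUBER,0,.01,.01).ravel())
    out=[]
    for i in range(4):
        A,B=L[i-1],L[i];x=np.linalg.solve(np.c_[A[:2],-B[:2]],B[2:]-A[2:]);out.append(A[2:]+x[0]*A[:2])
    return np.array(out)
E
python3 - <<'E'
from h import *
t=cv2.imread("pics/top0.png");c=cam("top")
hsv=cv2.cvtColor(t,cv2.COLOR_BGR2HSV)
for p in((165,225),(200,225),(162,270),(300,150),(336,143),(344,139),(300,200)):print(p,hsv[p[1],p[0]])
m=cv2.inRange(hsv,(14,60,120),(30,165,255))
q=quad(big(m,(165,225)));print("wedge px",q.round(1))
q=q[np.argsort(q[:,1])]
W=[ray(c,p,z) for p,z in zip(q,(.004,.004,.032,.032))];print(np.round(W,4))
n=(W[0]+W[1])/2;k=(W[2]+W[3])/2;print("nose",n,"tail",k,"len",np.linalg.norm((n-k)[:2]),"w",np.linalg.norm((W[0]-W[1])[:2]),np.linalg.norm((W[2]-W[3])[:2]),"yaw",np.degrees(np.arctan2(*(n-k)[[1,0]])))
m=cv2.inRange(hsv,(0,0,150),(179,75,255))
m=cv2.morphologyEx(m,cv2.MORPH_CLOSE,np.ones((9,9)))
q=quad(big(m,(315,155)));print("slab px",q.round(1))
# slab corners own frame
f=np.array([[-80,-105,18.5],[78,-20,18.5],[-40,50,13]])/1e3
co=np.linalg.solve(np.c_[f[:,:2],np.ones(3)],f[:,2])
# order: front-left = bottom-left px ; front-right; back-right; back-left
own=np.array([[-95,120],[-95,-120],[95,-120],[95,120]])/1e3
h=np.c_[own,np.ones(4)]@co+.022
ctr=q.mean(0);ang=np.arctan2(q[:,1]-ctr[1],q[:,0]-ctr[0])
order=[np.argmax((q-ctr)@s) for s in np.array([[-1,1],[1,1],[1,-1],[-1,-1]])];q=q[order]
S=np.array([ray(c,p,z) for p,z in zip(q,h)]);print("slab",S.round(4))
A=own-own.mean(0);B=S[:,:2]-S[:,:2].mean(0)
th=np.arctan2((A[:,0]*B[:,1]-A[:,1]*B[:,0]).sum(),(A*B).sum());print("ctr",S.mean(0),"yaw",np.degrees(th),"sides",[np.linalg.norm(S[i]-S[i-1]).round(4) for i in range(4)])
R=np.array([[np.cos(th),-np.sin(th)],[np.sin(th),np.cos(th)]])
ce=S[:,:2].mean(0)
for n_,p in(("low",(-95,95)),("vial",(35,-50))):print(n_,ce+R@np.array(p)/1e3)
E
```

```text
(165, 225) [ 18 127 198]
(200, 225) [ 12 167 160]
(162, 270) [36 23 56]
(300, 150) [ 43  34 211]
(336, 143) [ 38 144 154]
(344, 139) [ 51  21 210]
(300, 200) [ 13 168 159]
wedge px [[148.8 248.5]
 [164.2 197.1]
 [179.4 199.9]
 [164.2 252.3]]
[[0.5802 0.3177 0.004 ]
 [0.5717 0.2776 0.004 ]
 [0.4467 0.353  0.032 ]
 [0.4358 0.3138 0.032 ]]
nose [0.57595489 0.29768189 0.004     ] tail [0.44125005 0.33338756 0.032     ] len 0.1393567011505218 w 0.040953886048692 0.04070830707906814 yaw -14.845760729348978
slab px [[263.7 183.1]
 [274.8 112.5]
 [365.1 126. ]
 [354.1 197.2]]
slab [[ 0.6079  0.0536  0.0309]
 [ 0.5647 -0.1788  0.0408]
 [ 0.7482 -0.2128  0.045 ]
 [ 0.7914  0.0201  0.0351]]
ctr [ 0.67807165 -0.07948234  0.03794689] yaw -10.490278341568361 sides [np.float64(0.1866), np.float64(0.2366), np.float64(0.1867), np.float64(0.2371)]
low [0.60195603 0.03122633]
vial [ 0.70338322 -0.13501904]
```

```bash
cat >> h.py <<'E'
def go(p,yaw):  # tool shift (m) and turn (deg) from present pose; tool down, -x_tool at world yaw (deg)
    s=telemetry.read_state();R=Ro.from_rotvec(s["eef_rot"]);a=np.radians(yaw)
    c,n=np.cos(a),np.sin(a)
    G=Ro.from_matrix(np.array([[-c,-n,0],[-n,c,0],[0,0,-1]]).T) if 0 else Ro.from_matrix(np.c_[[-c,-n,0],[-n,c,0],[0,0,-1]])
    print("t",s["time"].__round__(2),"tcp",s["tcp_pos"].round(4),"F",s["force"].round(1),"op",round(s["opening"],4),
     "shift",R.inv().apply(np.array(p)-s["tcp_pos"]).round(4),"turn",np.degrees((R.inv()*G).as_rotvec()).round(2))
E
python3 - <<'E'
from h import *
d=np.array([np.cos(np.radians(-14.85)),np.sin(np.radians(-14.85))])
g=np.array([.44125,.33339])+.016*d;print(g)
go([*g,.15],-14.85)
E
```

```text
[0.4567156  0.32928937]
t 0.1 tcp [0.12   0.5108 0.2527] F [-0.3  0.4 -0. ] op 0.0854 shift [-0.3693 -0.0995  0.1028] turn [-0.08 -0.01  1.62]
```

Emit:
servo_tool([
  [-0.369,-0.0995,0.05,0,0,1.6,1],
  [-0.369,-0.0995,0.05,0,0,1.6,1],
  [-0.369,-0.0995,0.05,0,0,1.6,1],
  [-0.369,-0.0995,0.05,0,0,1.6,1],
  [-0.369,-0.0995,0.05,0,0,1.6,1],
])

```text
time: 0.6
tcp_pos: [0.3397, 0.3922, 0.2204]
eef_rot: [-0.405, -3.115, 0.0]
force: [0.4, 1.1, -0.2]
opening: 0.0854
grip_force: 0.0
```

```bash
python3 - <<'E'
from h import *
go([.4567,.3293,.15],-14.85)
E
```

```text
t 0.6 tcp [0.3397 0.3922 0.2204] F [ 0.4  1.1 -0.2] op 0.0854 shift [-0.1293 -0.0309  0.0704] turn [-0.02 -0.02  0.04]
```

Emit:
servo_tool([
  [-0.129,-0.031,0.07,0,0,0,1],
  [-0.129,-0.031,0.07,0,0,0,1],
  [-0.129,-0.031,0.07,0,0,0,1],
  [-0.129,-0.031,0.07,0,0,0,1],
  [-0.129,-0.031,0.07,0,0,0,1],
])

```text
time: 1.1
tcp_pos: [0.4552, 0.3296, 0.1497]
eef_rot: [-0.409, -3.113, 0.002]
force: [0.4, 0.9, 0.4]
opening: 0.0855
grip_force: 0.0
```

```bash
python3 - <<'E'
from h import *
go([.4567,.3293,.025],-14.85)
s=telemetry.read_state();im=cams.snapshot("wrist");cv2.imwrite("pics/w1.png",im);c=cam("wrist",s)
hsv=cv2.cvtColor(im,cv2.COLOR_BGR2HSV)
e=proj(c,[.51,.315,.02]);print("expect",e,hsv[int(e[1]),int(e[0])])
m=cv2.inRange(hsv,(14,60,110),(30,165,255))
q=quad(big(m,e));print(q.round(1))
b=big(m,e);print(cv2.contourArea(b))
q=q[np.argsort(q[:,1])]
W=[ray(c,p,z) for p,z in zip(q,(.004,.004,.032,.032))];print(np.round(W,4))
n=(W[0]+W[1])/2;k=(W[2]+W[3])/2;print("nose",n,"tail",k,"len",np.linalg.norm((n-k)[:2]),"yaw",np.degrees(np.arctan2(*(n-k)[[1,0]])))
E
```

```text
t 1.1 tcp [0.4552 0.3296 0.1497] F [0.4 0.9 0.4] op 0.0855 shift [-0.0018  0.0003  0.1247] turn [-0.09 -0.12 -0.11]
expect [282.73199811 264.77486517] [ 18 139 238]
[[254.8 182.4]
 [305.8 181.7]
 [302.2 315.7]
 [262.7 317.2]]
6028.0
[[0.444  0.3538 0.004 ]
 [0.433  0.3098 0.004 ]
 [0.5587 0.3206 0.032 ]
 [0.551  0.285  0.032 ]]
nose [0.43851242 0.33178344 0.004     ] tail [0.55486377 0.30278486 0.032     ] len 0.11991061915389839 yaw 166.00513157303868
```

View pics/w1.png

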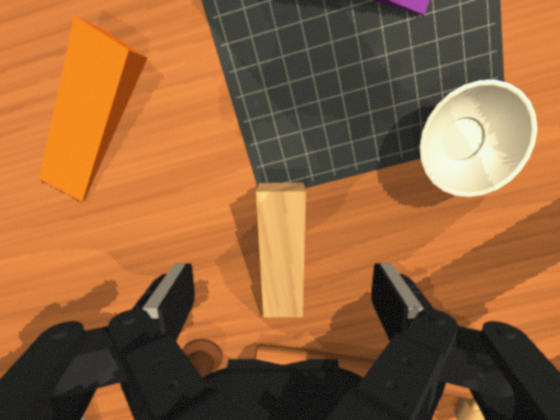

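The wrist view, with image-down pointing away from the robot, shows the wedge between the fingers. Its thick end is at about (280,183) at the foot and 193 at the top edge, and the thin end is at (282,316). I'll redo the position with the right end heights.

```bash
python3 - <<'E'
from h import *
s=telemetry.read_state();c=cam("wrist",s)
q=[(254.8,182.4),(305.8,181.7),(302.2,315.7),(262.7,317.2)]
W=[ray(c,p,z) for p,z in zip(q,(0,0,.004,.004))];print(np.round(W,4))
k=(W[0]+W[1])/2;n=(W[2]+W[3])/2;print("nose",n,"tail",k,"len",np.linalg.norm((n-k)[:2]),"yaw",np.degrees(np.arctan2(*(n-k)[[1,0]])))
E
```

```text
[[0.4336 0.31   0.    ]
 [0.4449 0.3549 0.    ]
 [0.5801 0.3182 0.004 ]
 [0.5714 0.2784 0.004 ]]
nose [0.57572582 0.2982918  0.004     ] tail [0.43924799 0.33244962 0.        ] len 0.14068743648756832 yaw -14.051403863632881
```

Both views agree to 2 mm. Descending to the grasp.

Emit:
servo_tool([
  [-0.001,0,0.045,0,0,0,1],
  [-0.001,0,0.085,0,0,0,1],
  [-0.001,0,0.11,0,0,0,1],
  [-0.001,0,0.1245,0,0,0,1],
  [-0.001,0,0.1245,0,0,0,1],
], squeeze=40)

```text
time: 1.65
tcp_pos: [0.454, 0.3309, 0.0253]
eef_rot: [-0.402, -3.113, 0.003]
force: [-0.3, -0.8, -0.2]
opening: 0.0851
grip_force: 0.0
```

Emit:
servo_tool([
  [0,0,0,0,0,0,0.3],
  [0,0,0,0,0,0,0.3],
  [0,0,0,0,0,0,0.3],
  [0,0,0,0,0,0,0.3],
  [0,0,0,0,0,0,0.3],
], squeeze=40)

```text
time: 2.15
tcp_pos: [0.4566, 0.3308, 0.0278]
eef_rot: [0.405, 3.114, 0.002]
force: [-1.9, 0.7, 7.0]
opening: 0.0394
grip_force: 40.6
```

Emit:
servo_tool([
  [0,0,0,0,0,0,0.3],
  [0,0,0,0,0,0,0.3],
  [0,0,0,0,0,0,0.3],
])

```text
time: 2.45
tcp_pos: [0.4566, 0.3308, 0.0278]
eef_rot: [0.405, 3.114, 0.002]
force: [-2.7, 0.6, 7.2]
opening: 0.0394
grip_force: 40.6
```

Emit:
servo_tool([
  [0,0,-0.03,0,0,0,0.3],
  [0,0,-0.05,0,0,0,0.3],
  [0,0,-0.05,0,0,0,0.3],
])

```text
time: 2.75
tcp_pos: [0.4577, 0.3312, 0.0793]
eef_rot: [0.405, 3.111, 0.006]
force: [-0.2, -0.4, -0.5]
opening: 0.0392
grip_force: 40.8
```

```bash
python3 - <<'E'
from h import *
d=np.array([np.cos(np.radians(-10.5)),np.sin(np.radians(-10.5))])
g=np.array([.602,.0312])-.155*d;print(g)
go([*g,.0755],-10.5)
E
```

```text
[0.44959549 0.05944651]
t 2.75 tcp [0.4577 0.3312 0.0793] F [-0.2 -0.4 -0.5] op 0.0392 shift [-0.0617 -0.2648  0.003 ] turn [ 0.23  0.26 -4.33]
```

Emit:
servo_tool([
  [-0.0617,-0.265,0,0,0,-4.3,0.3],
  [-0.0617,-0.265,0,0,0,-4.3,0.3],
  [-0.0617,-0.265,0,0,0,-4.3,0.3],
  [-0.0617,-0.265,0,0,0,-4.3,0.3],
  [-0.0617,-0.265,0,0,0,-4.3,0.3],
])

```text
time: 3.25
tcp_pos: [0.4477, 0.0786, 0.0757]
eef_rot: [-0.287, -3.128, 0.0]
force: [0.8, -0.6, -0.1]
opening: 0.0392
grip_force: 40.8
```

Emit:
servo_tool([
  [0,-0.014,0,0,0,0,0.3],
  [0,-0.014,0,0,0,0,0.3],
])

```text
time: 3.45
tcp_pos: [0.4453, 0.0645, 0.0757]
eef_rot: [-0.294, -3.126, 0.0]
force: [1.0, -0.2, -1.7]
opening: 0.0395
grip_force: 40.9
```

```bash
python3 - <<'E'
from h import *
go([.4496,.0594,.028],-10.5)
for n in("top","scene","wrist"):
    cv2.imwrite(f"pics/{n}2.png",cams.snapshot(n))
f=lambda n,u,v:cv2.resize(cv2.imread(f"pics/{n}2.png")[v-75:v+75,u-100:u+100],(400,300),interpolation=cv2.INTER_CUBIC)
cv2.imwrite("pics/m2.png",np.hstack([f("top",280,200),f("scene",270,260)]))
E
```

```text
t 3.45 tcp [0.4453 0.0645 0.0757] F [ 1.  -0.2 -1.7] op 0.0395 shift [-0.0052 -0.0042  0.0477] turn [-0.02 -0.08 -0.26]
```

View pics/m2.png

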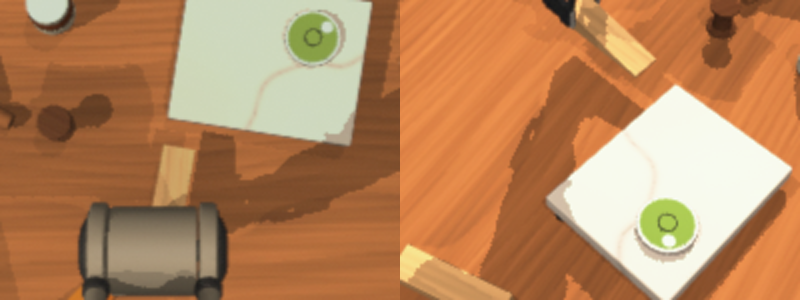

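The crops show the wedge held level. Its nose is at top-view px (261–279, 199), just in front of the low corner at (264,184), and the bubble is off to the back right. I'll measure the nose in the slab frame.

```bash
cat >> h.py <<'E'
TH=np.radians(-10.5);RS=np.array([[np.cos(TH),-np.sin(TH)],[np.sin(TH),np.cos(TH)]]);CE=np.array([.67807,-.07948])
def sl(P): return (RS.T@(np.asarray(P)[:2]-CE)*1e3).round(1)
def bub(name,z=.052):
    """bubble minus face centre in slab axes, mm"""
    im=cams.snapshot(name);c=cam(name);hsv=cv2.cvtColor(im,cv2.COLOR_BGR2HSV)
    e=proj(c,[*(CE+RS@[.035,-.05]),z])
    roi=np.zeros(hsv.shape[:2],np.uint8);cv2.circle(roi,tuple(int(x) for x in e.round()),26,255,-1)
    g=cv2.inRange(hsv,(30,80,60),(60,255,255))&roi
    h=cv2.convexHull(cv2.findNonZero(cv2.morphologyEx(g,cv2.MORPH_OPEN,np.ones((3,3)))))
    (u,v),ax,_=cv2.fitEllipse(h)
    f=cv2.fillConvexPoly(np.zeros_like(roi),h,255);f=cv2.erode(f,np.ones((3,3)))
    w=(255.-hsv[...,1])*(f>0);w[(hsv[...,1]>100)|(hsv[...,2]<130)]=0
    m=cv2.moments(w);b=(m["m10"]/m["m00"],m["m01"]/m["m00"])
    C=ray(c,(u,v),z);B=ray(c,b,z)
    return im,sl(C),sl(B)-sl(C),[round(x,1) for x in ax],int((w>0).sum())
E
python3 - <<'E'
from h import *
im=cv2.imread("pics/top2.png");c=cam("top");hsv=cv2.cvtColor(im,cv2.COLOR_BGR2HSV)
m=cv2.inRange(hsv,(14,60,110),(32,165,255));q=big(m,(268,210));q=quad(q);print(q.round(1))
q=q[np.argsort(q[:,1])][:2]
for p in q:print("nose corner slab",sl(ray(c,p,.052)))
for n in("top","scene"):print(n,bub(n)[1:])
E
```

```text
[[255.9 227.5]
 [261.2 197.2]
 [277.3 199.5]
 [271.8 226.7]]
nose corner slab [-131.9  118.1]
nose corner slab [-131.3   76.5]
top (array([ 35.1, -49.8]), array([ 14.9, -14. ]), [24.0, 24.2], 26)
scene (array([ 36.8, -50.4]), array([ 13.9, -13.8]), [24.2, 27.3], 31)
```

Emit:
servo_tool([
  [0,-0.0025,0.02,0,0,0,0.3],
  [0,-0.0025,0.038,0,0,0,0.3],
  [0,-0.0025,0.046,0,0,0,0.3],
  [0,-0.0025,0.0475,0,0,0,0.3],
  [0,-0.0025,0.0475,0,0,0,0.3],
])

```text
time: 4.2
tcp_pos: [0.4457, 0.0647, 0.029]
eef_rot: [0.287, 3.128, 0.0]
force: [-0.8, -0.1, -1.1]
opening: 0.0395
grip_force: 40.9
```

```bash
python3 - <<'E'
from h import *
d=RS@[1,0]
go([*(CE+RS@[-.095-.1235+.02,.095]),.0278],-10.5)
print(bub("top")[1:])
E
```

```text
t 4.2 tcp [0.4457 0.0647 0.029 ] F [-0.8 -0.1 -1.1] op 0.0395 shift [-0.0562 -0.0044  0.0012] turn [0.01 0.   0.03]
(array([ 35.1, -49.9]), array([ 14.9, -13.9]), [24.0, 24.2], 26)
```

Emit:
servo_tool([
  [0,-0.002,0.001,0,0,0,0.3],
  [0,-0.002,0.001,0,0,0,0.3],
  [0,-0.002,0.001,0,0,0,0.3],
])

```text
time: 4.55
tcp_pos: [0.4454, 0.0621, 0.0282]
eef_rot: [0.288, 3.128, 0.0]
force: [-0.0, -0.6, -1.1]
opening: 0.0392
grip_force: 40.9
```

```bash
cat >> h.py <<'E'
def nose(im,z):
    c=cam("top");hsv=cv2.cvtColor(im,cv2.COLOR_BGR2HSV)
    q=quad(big(cv2.inRange(hsv,(14,60,110),(32,165,255)),(268,210)));q=q[np.argsort(q[:,1])][:2]
    return [sl(ray(c,p,z)) for p in q]
E
python3 - <<'E'
from h import *
print(nose(cams.snapshot("top"),.004))
go([*(CE+RS@[-.095-.1235+.02,.095]),.0278],-10.5)
E
```

```text
[array([-130.2,  116.6]), array([-131.1,   74.2])]
t 4.6 tcp [0.4454 0.0622 0.0281] F [-0.4  0.7 -0. ] op 0.0395 shift [-0.0561 -0.0018  0.0004] turn [ 0.01  0.04 -0.03]
```

Emit:
servo_tool([
  [-0.012,0,0.0004,0,0,0,0.3],
  [-0.024,0,0.0004,0,0,0,0.3],
  [-0.034,0,0.0004,0,0,0,0.3],
  [-0.042,0,0.0004,0,0,0,0.3],
  [-0.048,0,0.0004,0,0,0,0.3],
])

```text
time: 5.1
tcp_pos: [0.4927, 0.0534, 0.0277]
eef_rot: [-0.288, -3.128, -0.0]
force: [-2.1, 0.9, 7.1]
opening: 0.0393
grip_force: 41.0
```

Emit:
servo_tool([
  [-0.003,0,0,0,0,0,0.3],
  [-0.006,0,0,0,0,0,0.3],
  [-0.009,0,0,0,0,0,0.3],
  [-0.012,0,0,0,0,0,0.3],
  [-0.015,0,0,0,0,0,0.3],
])

```text
time: 5.6
tcp_pos: [0.5069, 0.0508, 0.0277]
eef_rot: [-0.288, -3.128, -0.0]
force: [-3.3, 1.2, 6.6]
opening: 0.0391
grip_force: 41.1
```

```bash
python3 - <<'E'
from h import *
s=telemetry.read_state();print(sl(s["tcp_pos"])+[123.5,0],s["tcp_pos"],s["force"])
im,*r=bub("top");print(r)
E
```

```text
[-68.6  96.9] [0.50688205 0.05079557 0.0277329 ] [-3.34840759  1.21314866  6.57422298]
[array([ 35.1, -49.9]), array([ 14.9, -13.9]), [24.0, 24.2], 26]
```

Emit:
servo_tool([
  [-0.003,0,0,0,0,0,0.3],
  [-0.006,0,0,0,0,0,0.3],
  [-0.009,0,0,0,0,0,0.3],
  [-0.012,0,0,0,0,0,0.3],
  [-0.015,0,0,0,0,0,0.3],
])

```text
time: 6.15
tcp_pos: [0.5189, 0.0485, 0.0277]
eef_rot: [-0.287, -3.122, 0.0]
force: [-11.3, 1.8, 14.8]
opening: 0.0394
grip_force: 41.6
```

```bash
cat > k.py <<'E'
from h import *
s=telemetry.read_state();print(s["time"],sl(s["tcp_pos"])+[123.5,0],s["tcp_pos"].round(4),s["force"].round(1))
for n in("top","scene"):
    im,*r=bub(n);print(n,r)
E
python3 k.py
```

```text
6.15 [-56.3  96.8] [0.5189 0.0485 0.0277] [-11.3   1.8  14.8]
top [array([ 35.5, -50.4]), array([ 13.8, -14.5]), [23.9, 24.1], 29]
scene [array([ 37.2, -51.1]), array([ 14.1, -14. ]), [24.3, 27.5], 33]
```

Emit:
servo_tool([
  [-0.002,0,0,0,0,0,0.3],
  [-0.004,0,0,0,0,0,0.3],
  [-0.006,0,0,0,0,0,0.3],
  [-0.008,0,0,0,0,0,0.3],
  [-0.01,0,0,0,0,0,0.3],
], squeeze=70)

```text
time: 6.75
tcp_pos: [0.5287, 0.0467, 0.0278]
eef_rot: [-0.287, -3.122, 0.0]
force: [-11.8, 1.3, 15.5]
opening: 0.0385
grip_force: 70.2
```

```bash
python3 k.py
```

```text
6.75 [-46.3  96.8] [0.5287 0.0467 0.0278] [-11.8   1.3  15.5]
top [array([ 35.5, -50.8]), array([ 11.5, -15.3]), [23.8, 24.3], 34]
scene [array([ 37.3, -51.4]), array([ 12.2, -14.4]), [24.3, 27.5], 35]
```

Emit:
servo_tool([
  [-0.002,0,0,0,0,0,0.3],
  [-0.004,0,0,0,0,0,0.3],
  [-0.006,0,0,0,0,0,0.3],
  [-0.008,0,0,0,0,0,0.3],
  [-0.01,0,0,0,0,0,0.3],
])

```text
time: 7.35
tcp_pos: [0.5387, 0.0449, 0.0278]
eef_rot: [-0.287, -3.122, -0.0]
force: [-11.7, 1.8, 15.8]
opening: 0.0391
grip_force: 70.3
```

Emit:
servo_tool([
  [-0.002,0,0,0,0,0,0.3],
  [-0.004,0,0,0,0,0,0.3],
  [-0.006,0,0,0,0,0,0.3],
  [-0.006,0,0,0,0,0,0.3],
  [-0.006,0,0,0,0,0,0.3],
])

```text
time: 7.85
tcp_pos: [0.545, 0.0437, 0.0279]
eef_rot: [-0.287, -3.123, -0.0]
force: [-9.7, 0.9, 13.4]
opening: 0.0385
grip_force: 69.8
```

```bash
python3 k.py
```

```text
7.85 [-29.8  96.9] [0.545  0.0437 0.0279] [-9.7  0.9 13.4]
top [array([ 36. , -51.5]), array([  6.4, -12.1]), [23.9, 24.0], 33]
scene [array([ 38.2, -52.3]), array([ 4.2, -9.1]), [24.9, 27.3], 41]
```

Emit:
servo_tool([
  [-0.002,0,0,0,0,0,0.3],
  [-0.004,0,0,0,0,0,0.3],
  [-0.006,0,0,0,0,0,0.3],
  [-0.008,0,0,0,0,0,0.3],
  [-0.008,0,0,0,0,0,0.3],
])

```text
time: 8.45
tcp_pos: [0.5528, 0.0423, 0.0278]
eef_rot: [-0.287, -3.123, -0.0]
force: [-10.7, 2.5, 14.2]
opening: 0.039
grip_force: 69.8
```

Emit:
servo_tool([
  [0,0,0,0,0,0,0.3],
  [0,0,0,0,0,0,0.3],
  [0,0,0,0,0,0,0.3],
])

```text
time: 8.75
tcp_pos: [0.5528, 0.0423, 0.0278]
eef_rot: [-0.287, -3.123, -0.0]
force: [-10.9, 2.0, 14.5]
opening: 0.0387
grip_force: 69.8
```

```bash
cat >> k.py <<'E'
    e=proj(cam(n),[*(CE+RS@[.035,-.05]),.05]).round().astype(int)
    cv2.imwrite(f"pics/v_{n}.png",cv2.resize(im[e[1]-18:e[1]+18,e[0]-18:e[0]+18],(400,400),interpolation=cv2.INTER_CUBIC))
cv2.imwrite("pics/v.png",np.hstack([cv2.imread(f"pics/v_{n}.png") for n in("top","scene")]))
E
python3 k.py
```

```text
8.75 [-21.9  96.9] [0.5528 0.0423 0.0278] [-10.9   2.   14.5]
top [array([ 35.9, -51.8]), array([ 1.2, -1.4]), [23.8, 24.0], 40]
scene [array([ 38.4, -52.9]), array([-0.1, -1. ]), [25.1, 27.3], 44]
```

View pics/v.png

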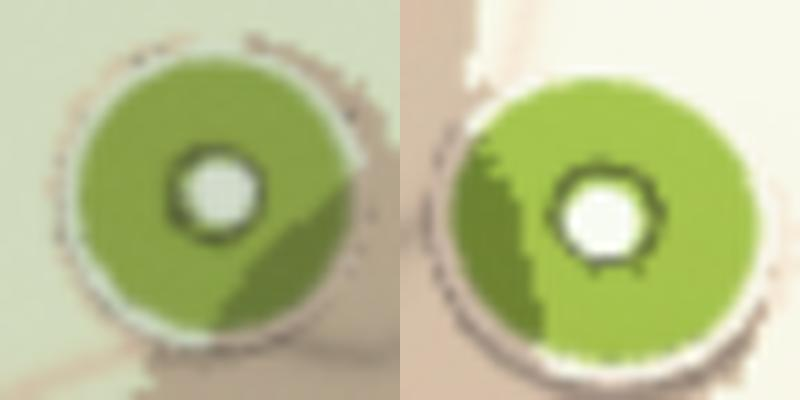

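The bubble is inside the ring, about 1.3 mm off toward slab −y. In the top crop the ring centre is (215,193) and the bubble (221,192). I'll push 1.5 mm more.

Emit:
servo_tool([
  [-0.001,0,0,0,0,0,0.3],
  [-0.0015,0,0,0,0,0,0.3],
  [-0.0015,0,0,0,0,0,0.3],
  [-0.0015,0,0,0,0,0,0.3],
  [-0.0015,0,0,0,0,0,0.3],
])

```text
time: 9.35
tcp_pos: [0.5538, 0.0421, 0.0278]
eef_rot: [-0.287, -3.122, -0.0]
force: [-12.2, 2.1, 14.4]
opening: 0.0387
grip_force: 70.1
```

```bash
python3 k.py
```

```text
9.35 [-20.8  96.9] [0.5538 0.0421 0.0278] [-12.2   2.1  14.4]
top [array([ 35.9, -51.8]), array([ 1.1, -1.3]), [23.8, 24.0], 40]
scene [array([ 38.4, -52.9]), array([-0.6, -0.8]), [25.1, 27.3], 47]
```

```bash
cat > r.py <<'E'
from h import *
def soft(n):
    im=cams.snapshot(n);c=cam(n)
    e=proj(c,[*(CE+RS@[.0355,-.0515]),.051]).round().astype(int);a=14
    p=im[e[1]-a:e[1]+a+1,e[0]-a:e[0]+a+1].astype(float)
    g=np.median(p[a-9:a+10,a-9:a+10].reshape(-1,3),0)
    yy,xx=np.mgrid[-a:a+1,-a:a+1];near=np.hypot(xx,yy)<7
    def cen(w): w=w*near;return np.array([(w*xx).sum(),(w*yy).sum()])/w.sum()+e
    b=cen(np.clip(p[...,0]-g[0]-15,0,None))       # blue: white over green
    d=np.clip(g[1]-p[...,1]-15,0,None)*near        # dark ring
    pts=np.argwhere(d>25)[:,::-1].astype(np.float32);(u,v),ax,_=cv2.fitEllipse(pts)
    r=np.array([u,v])-a+e
    z=.051;return np.round(sl(ray(c,b,z))-sl(ray(c,r,z)),1),np.round(ax,1),len(pts),b.round(1),r.round(1)
for n in("top","scene"):print(n,*soft(n))
s=telemetry.read_state();print(s["time"],s["tcp_pos"].round(4),s["force"].round(1))
E
python3 r.py
```

```text
top [-0.3 -0.2] [8.4 8.7] 12 [337.2 143. ] [337.2 142.8]
scene [0.6 0.1] [ 8.5 11.3] 31 [302.8 297.3] [302.6 297.1]
9.55 [0.5538 0.0421 0.0278] [-11.7   2.1  14.4]
```

Both views put the bubble within 0.6 mm of the ring centre. Releasing.

Emit:
servo_tool([
  [0,0,0,0,0,0,0.6],
  [0,0,0,0,0,0,0.8],
  [0,0,0,0,0,0,0.8],
  [0,0,0,0,0,0,0.8],
  [0,0,0,0,0,0,0.8],
])

```text
time: 10.05
tcp_pos: [0.5569, 0.0414, 0.0273]
eef_rot: [0.288, 3.128, 0.0]
force: [-0.6, 0.1, -0.6]
opening: 0.0678
grip_force: 0.0
```

```bash
python3 r.py
```

```text
top [-0.1 -0.6] [8.3 8.4] 14 [337.2 143. ] [337.  142.9]
scene [0.6 0.3] [ 8.5 11.3] 31 [302.8 297.2] [302.6 297.1]
10.15 [0.5568 0.0414 0.0274] [-0.7 -0.4 -0.1]
```

Still centred after release. I'll lift clear and then retreat.

Emit:
servo_tool([
  [0,0,-0.02,0,0,0,0.8],
  [0,0,-0.05,0,0,0,0.8],
  [0.02,0,-0.09,0,0,0,0.8],
  [0.06,0,-0.12,0,0,0,0.8],
  [0.1,0,-0.14,0,0,0,0.8],
])

```text
time: 10.65
tcp_pos: [0.4582, 0.0598, 0.1693]
eef_rot: [0.289, 3.125, 0.0]
force: [-0.2, -0.2, 0.8]
opening: 0.0682
grip_force: 0.0
```

Emit:
servo_tool([
  [0.03,0,-0.01,0,0,0,0.8],
  [0.03,0,-0.01,0,0,0,0.8],
  [0.03,0,-0.01,0,0,0,0.8],
  [0.03,0,-0.01,0,0,0,0.8],
  [0.03,0,-0.01,0,0,0,0.8],
])

```text
time: 11.15
tcp_pos: [0.4297, 0.065, 0.1769]
eef_rot: [-0.289, -3.128, 0.0]
force: [-0.4, 0.8, -0.9]
opening: 0.0684
grip_force: 0.0
```

```bash
python3 r.py; python3 - <<'E'
from h import *
for n in("top","scene"): cv2.imwrite(f"pics/{n}9.png",cams.snapshot(n))
a=cv2.imread("pics/top9.png")[80:230,170:370];b=cv2.imread("pics/scene9.png")[205:355,210:410]
v=cv2.imread("pics/top9.png")[125:161,313:361]
cv2.imwrite("pics/f.png",np.hstack([cv2.resize(x,(400,300),interpolation=cv2.INTER_CUBIC) for x in(a,b)]))
E
```

```text
top [ 0.  -1.6] [7.4 8.2] 10 [337.2 143. ] [336.6 142.9]
scene [ 0.  -0.7] [8.7 9.6] 28 [302.8 297.2] [303. 297.]
11.25 [0.4294 0.065  0.1768] [ 0.3 -0.4 -0.8]
```

View pics/f.png

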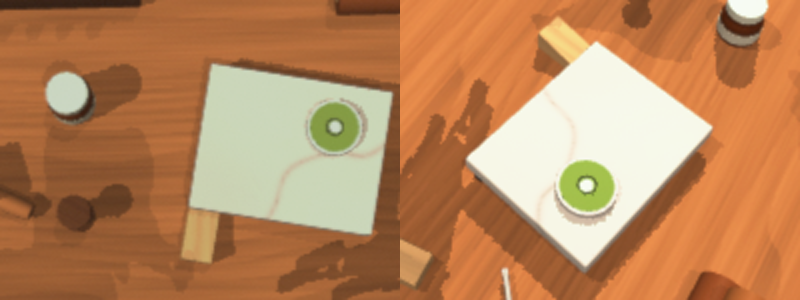

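The wedge lies flat under the low corner, and the bubble appears to be inside the ring. I'll do one finer check against the face disc, plus whether the slab has shifted.

```bash
python3 - <<'E'
from h import *
for n,b in(("top",(337.2,143.)),("scene",(302.8,297.2))):
    c=cam(n);im=cv2.imread(f"pics/{n}9.png");k=8
    e=np.round(b).astype(int);p=cv2.resize(im[e[1]-20:e[1]+21,e[0]-20:e[0]+21],None,fx=k,fy=k,interpolation=cv2.INTER_CUBIC)
    h=cv2.cvtColor(p,cv2.COLOR_BGR2HSV);g=cv2.inRange(h,(28,90,40),(65,255,255))
    q=cv2.convexHull(max(cv2.findContours(g,0,1)[0],key=cv2.contourArea));(u,v),ax,_=cv2.fitEllipse(q)
    w=cv2.inRange(h,(0,0,130),(179,95,255));m=np.zeros_like(w);cv2.circle(m,(int(u),int(v)),60,255,-1)
    M=cv2.moments(w&m,True)
    f=lambda x,y:((x+.5)/k-.5+e[0]-20,(y+.5)/k-.5+e[1]-20)
    D=ray(c,f(u,v),.051);B=ray(c,f(M["m10"]/M["m00"],M["m01"]/M["m00"]),.051)
    print(n,np.array(ax)/k,"face",sl(D),"bubble off",sl(B)-sl(D), "diam px",2*np.sqrt(M["m00"]/np.pi)/k)
t=cv2.imread("pics/top9.png");hsv=cv2.cvtColor(t,cv2.COLOR_BGR2HSV)
m=cv2.morphologyEx(cv2.inRange(hsv,(0,0,150),(179,75,255)),cv2.MORPH_CLOSE,np.ones((9,9)))
q=quad(big(m,(315,155)));S=[ray(cam("top"),p,.0405) for p in q];print("ctr",np.mean(S,0),q.round(1))
E
```

```text
top [23.95674133 24.06095695] face [ 36.4 -51.9] bubble off [ 0.5 -1. ] diam px 7.062236210395593
scene [25.10860252 27.5478344 ] face [ 38.  -52.5] bubble off [-0.4 -0.2] diam px 7.508704188493772
ctr [ 0.67854308 -0.08116532  0.0405    ] [[264.3 182.6]
 [275.3 111.7]
 [365.4 126.2]
 [354.8 196.9]]
```

```bash
python3 -c "
from rig import order;print(order.sign_off())"
```

```text
the job is handed in; nothing more can be done
None
```

The wedge is flat under the low front-left corner, carrying it, with the bubble within about 1 mm of the ring's centre; the slab moved about 2 mm, the gripper is clear, and the job is handed in (verdict not shown).

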